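Lay out the desk for a stack of invoices

ROBOT

A 7-joint arm with a two-finger parallel gripper is mounted at the origin on the work surface. World frame = base frame: x ahead of the robot, y to its left, z up, the work surface at z = 0. Lengths are in m, angles in rad, forces in N, time in s.
With the tool pointing down it reaches from about 0.425 to 0.95 m from the base axis. Payload 4.7 kg.
Tool frame: the origin (TCP) lies between the finger pads; the fingertips stand tip_extent ahead of it and the grasp point (between the pads) lies 5 mm behind it (tip_extent is the distance from the TCP to the fingertips, in m); z points along the fingers, x is the direction in which the jaws open and shut, and the axes are right-handed (so a half turn about z gives the same grasp; the last joint's range is limited). The gripper opens to 87 mm and grips with 3 to 60 N. Pads are 19 mm wide; open, the fingers measure 117 mm over their backs; the gripper's body (75 mm by 190 mm) begins 51 mm behind the grasp point.
Start: joints at [1.234, 0.469, -0.049, 1.532, 0.024, 1.141, -0.082], TCP at [0.205, -0.643, 0.237] pointing down, gripper open.
Joint ranges: [-2.59, 2.59], [-0.33, 1.99], [-1.39, 1.29], [0.1, 2.45], [-1.04, 4.18], [0.21, 1.99], [-2.66, 2.66]. Speed limits (rad/s): [2.57, 2.57, 3.14, 3.14, 3.14, 3.14, 3.14].

INTERFACE

Orientations are given as [roll, pitch, yaw] about the fixed x, y, z axes, in that order (R = Rz(yaw) Ry(pitch) Rx(roll)).
In Python, from bench import sense, read_camera, get_calibration, hand_in, look_for, masks_of, tip_extent gives the robot as it stands.
- The arm moves only by the tool servo_tool, never from a script. Its argument "series" is text: rows parted by semicolons, each of 5 numbers parted by spaces: the shift along the tool's x, y, z in units of 25 mm (1.0 is 25 mm), then the turn about the tool's z in degrees, then the opening, from 0 (shut) to 1 (fully open). In form: x y z spin hand; .... A call has 1 to 12 rows; each row is the pose to reach, as a shift and turn from the pose commanded when the call began, along the tool's axes at that moment; what a row does not reach only later rows make up. A row lasts 1/10 s, in which the tool goes at most 50 mm and 8.59 degrees, less where a joint would pass 70% of its speed; a pose out of reach is approached as far as the arm can. A call with a gripper value outside its range is refused whole. The fingers move at their own pace and stop on an object; "newtons" is the grip in N (left out, the last holds). Time passes only in rows, so rows that repeat a pose let the fingers close. It gives the time, the measured TCP pose, the force and the opening at its end, in the units of the state.
- sense(): the state, without advancing time (a new reading comes with each control period).
- read_camera(name): name is "side" or "top" or "wrist"; returns the picture (400x640x3 uint8, red, green, blue); there is no depth.
- get_calibration(name): a dict with "vfov" (degrees; the focal length in pixels is half the picture's height over the tangent of half this angle, whatever the lens; pixels are square), "cx", "cy" (the principal point, pixels), "distortion" ([k1, k2, p1, p2, k3] as OpenCV has them; the pictures are not rectified), "extrinsics" (4x4, takes a point from world to camera coordinates). Camera axes: x right, y down, z forward; pixel columns grow to the right and rows downward; lengths in m; the calibration is good to about 2 mm. A picture is of the moment at which its call begins: read the wrist's pose just before it. get_calibration takes no time and is no camera call; for the wrist camera it gives the pose at the moment of the call.
- hand_in(): hands the job in, once; it reports no verdict.
Trained networks look in the newest picture that a camera, given by its name, has taken for a name from the list of things; names that differ only in an ending like _2 or _b are one class to them, and where a whole thing is asked for, a point or a joint stands for the part that bears it (a point fixed in the world has none). Each returns a list of dicts, best first, with "score" (0 to 1); they miss things now and then, are a little off and sometimes report something else, mostly with a low value. They report only what shows in the picture. A call takes as long as a camera call. They do not tell look-alikes from the thing itself.
- look_for(camera, thing): "xy" ([column, row] in pixels, amid what is visible of it).
- masks_of(camera, thing): "pixels" (400x640 bool, what is visible of it) and "xy" ([column, row] in pixels, amid what is visible of it).
The state is a dict: "time_s": time; "joints": joint angles; "joint_vel": joint speeds; "tau": joint torques, N m; "ee_pos": TCP position; "eef_rot": TCP orientation; "wrist_force": force on the tool from outside, world axes, zero at the start; "ft_torque": the same for the moment, N m; "finger_gap": finger opening in m.
Only numpy, scipy, OpenCV 4.12 (cv2) and the standard library are available. Lean on these libraries where they do the work, as an engineer would, in place of code of your own. Each camera call takes 0.05 s, during which the arm holds its last target. There are 200 camera calls.

TASK

Lay out the desk for working through the stack of invoices, as seen by someone sitting where the robot stands: the calculator to the left of the stack, the blue ink pad to its right and the stapler behind it. Centre each on its edge of the stack, lengthways along that edge, with a gap of about 3 cm. Stand the rubber stamp upright on the middle of the blue ink pad, and leave the coffee cup, the red ink pad, the hole punch and the box of staples where they are.

Things in the scene. Friction and masses are not known exactly. Their poses are not given: they have to be found in the camera images.
- papers: The stack of printed white A5 invoices, portrait, 210 mm (its x) by 148 mm (its y) and 12 mm high; it lies fast and does not move. Origin: centre of its underside, on the desk. Its x points away from the robot's seat towards the far edge, its y to the left. It may be turned up to 0.2 rad.
- calculator: Light-grey pocket calculator with a greenish display and dark keys, lying flat, keys up: 100 mm (x, the display end is +x) by 62 mm (y), 12 mm thick with keys 1.6 mm proud. Origin: centre of its underside. About 80 g. Grip it across its 62 mm width.
- ink_pad_blue: Closed ink pad with a black base and dark-blue flat lid, 84 mm (x) by 54 mm (y), 16 mm high; a small black catch stands 2.5 mm proud at its -x end. Origin: centre of its underside. About 70 g. Grip it across its 54 mm width.
- stamp: Rubber stamp standing upright: rectangular block 50 mm (x) by 24 mm (y), 18 mm high, pale wood with a black rubber face below; above it a turned dark-wood handle on the block's centre, thinner neck then a round grip 27 mm in diameter from 40 to 68 mm above the underside; 71 mm high in all. Origin: centre of its underside. About 50 g. Grip it by the round handle.
- stapler: Green compact stapler standing on its base: 100 mm long (x, the mouth at +x), base 34 mm wide (y), green top arm 30 mm wide from 28 to 46 mm above the desk; 46 mm high. Origin: centre of its underside. About 160 g. Grip it across the arm at mid-length.
- ink_pad_red: Closed ink pad exactly like the blue one but with a red lid. Stays where it is. Origin: centre of its underside.
- cup: White coffee cup, empty, 68 mm in diameter and 68 mm high, with a handle that reaches 59 mm from the axis towards its +x. Stays where it is. Origin: centre of its underside.
- hole_punch: Black two-hole desk punch, 78 mm (x) by 98 mm (y), 61 mm high at the lever. Stays where it is. Origin: centre of its underside.
- staple_box: Small yellow box of staples with a white band, 56 mm (x) by 36 mm (y), 18 mm high. Stays where it is. Origin: centre of its underside.
Things that resemble listed ones, but are neither listed nor needed, are in the scene too. There is more than one size of the calculator; the one meant has the size given above.

How it is judged:
At the end, for the whole second after the job is handed in: Calculator left, blue pad right, stapler behind the stack: gap 30 mm, centred, each +-15 mm, parallel within 0.2 rad, flat on the desk (tilt under 0.1 rad, 5 mm). Stamp upright (0.1 rad) on the blue pad, within 12 mm of its centre. All at rest (y of calculator in the frame of papers between 0.12 and 0.15 m and x of calculator in the frame of papers between -0.015 and 0.015 m and angle between the x axis of each of calculator, ink_pad_blue and the x axis of papers, either way round below 0.2 rad and angle between each of calculator, ink_pad_blue, stapler, stamp's own z axis and vertical below 0.1 rad and linear speed of each of calculator, ink_pad_blue, stapler, stamp below 0.01 m/s and angular speed of each of calculator, ink_pad_blue, stapler, stamp below 0.1 rad/s and height (world z) of each of calculator, ink_pad_blue, stapler below 0.005 m and y of ink_pad_blue in the frame of papers between -0.146 and -0.116 m and x of ink_pad_blue in the frame of papers between -0.015 and 0.015 m and x of stapler in the frame of papers between 0.137 and 0.167 m and y of stapler in the frame of papers between -0.015 and 0.015 m and angle between the x axis of stapler and the y axis of papers, either way round below 0.2 rad and horizontal distance between stamp and ink_pad_blue below 0.012 m and z of stamp in the frame of ink_pad_blue between 0.013 and 0.02 m); the robot touches nothing.
It fails at once if the coffee cup, the red ink pad, the hole punch or the box of staples is pushed more than 15 mm from its place or tipped over (distance of any of cup, ink_pad_red, hole_punch, staple_box from where it was at the start of the episode above 0.015 m or angle between any of cup, ink_pad_red, hole_punch, staple_box's own z axis and vertical above 0.4 rad).
It also fails if it takes over 106 s, if anything falls off the work surface, if the arm or the gripper's body presses on something with over 40 N, if the wrist force passes 120 N, or if a joint passes its speed limit or range.

## Working session

There is one attempt and no reset: what is moved stays moved. The work goes in short steps, Python scripts to look and compute and a tool call to move; the robot and the scene stay as the last step left them, time stands still between calls to the robot, and variables do not carry over. Pictures are saved under pics/ and viewed, about 12 in all and at most 16, crops included, and the job is handed in when it is done.

Besides the shell and the picture viewer there is one more tool, called after "Emit:" by a JSON object that holds its "method" and its "body", one argument or row to a line. servo_tool: Moves the arm, as the interface text tells. Its arguments: {"type":"object","properties":{"series":{"type":"string"},"newtons":{"type":"number"}},"required":["series"]}

```bash
ls; mkdir -p pics; python3 - <<'E'
from bench import *
import cv2,numpy as np
print(sense()['ee_pos'],sense()['eef_rot'],tip_extent if not callable(tip_extent) else tip_extent())
for c in ['top','side']:
    im=read_camera(c); cv2.imwrite(f'pics/{c}0.png',im[:,:,::-1])
    k=get_calibration(c);print(c,k)
    for t in ['papers','calculator','ink_pad_blue','stamp','stapler','ink_pad_red','cup','hole_punch','staple_box']:
        print(c,t,[(np.round(d['xy']).tolist(),round(d['score'],2)) for d in look_for(c,t)][:4])
E
```

```text
pics
[ 0.20432313 -0.64272285  0.23547901] [ 3.14149994e+00  1.97323379e-03 -1.26297594e+00] 0.014
top {'vfov': 51.85325580214594, 'cx': 318.10366573232375, 'cy': 194.9954372603719, 'distortion': array([-0.0762525,  0.       ,  0.       ,  0.       ,  0.       ]), 'extrinsics': array([[ 0.02820355, -0.99959882,  0.00260044,  0.02978172],
       [-0.97758628, -0.02812527, -0.20864813,  0.51235025],
       [ 0.20863757,  0.00334246, -0.97798732,  1.14803635],
       [ 0.        ,  0.        ,  0.        ,  1.        ]])}
top papers [([330.0, 196.0], 0.96)]
top calculator [([150.0, 217.0], 0.78), ([191.0, 206.0], 0.69)]
top ink_pad_blue [([335.0, 199.0], 0.74), ([231.0, 249.0], 0.7)]
top stamp [([246.0, 152.0], 0.48)]
top stapler [([434.0, 166.0], 0.61)]
top ink_pad_red [([435.0, 207.0], 0.58)]
top cup [([230.0, 196.0], 0.86), ([479.0, 210.0], 0.68)]
top hole_punch [([436.0, 258.0], 0.64)]
top staple_box [([475.0, 210.0], 0.49)]
side {'vfov': 50.038589681316346, 'cx': 322.2932530345886, 'cy': 196.90455541639895, 'distortion': array([0.02353301, 0.        , 0.        , 0.        , 0.        ]), 'extrinsics': array([[-0.9224074 , -0.38548516,  0.02378625,  0.46971468],
       [-0.23650207,  0.5150768 , -0.82387054,  0.12053327],
       [ 0.30533812, -0.76556978, -0.56627869,  1.4395516 ],
       [ 0.        ,  0.        ,  0.        ,  1.        ]])}
side papers [([320.0, 194.0], 0.65)]
side calculator [([266.0, 309.0], 0.76), ([278.0, 275.0], 0.56)]
side ink_pad_blue [([331.0, 256.0], 0.7), ([323.0, 152.0], 0.55)]
side stamp [([254.0, 228.0], 0.57)]
side stapler [([391.0, 162.0], 0.68), ([323.0, 153.0], 0.64)]
side ink_pad_red [([350.0, 160.0], 0.51)]
side cup [([289.0, 238.0], 0.57)]
side hole_punch [([391.0, 165.0], 0.7)]
side staple_box []
```

```bash
python3 - <<'E'
import cv2
a=cv2.imread('pics/top0.png')[100:300,110:520]
cv2.imwrite('pics/t0c.png',cv2.resize(a,(800,390),interpolation=cv2.INTER_CUBIC))
E
```

```text
(no output)
```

View pics/t0c.png

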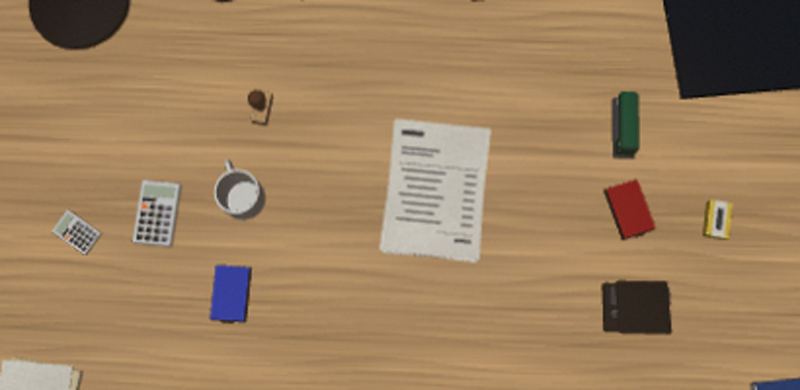

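View pics/side0.png

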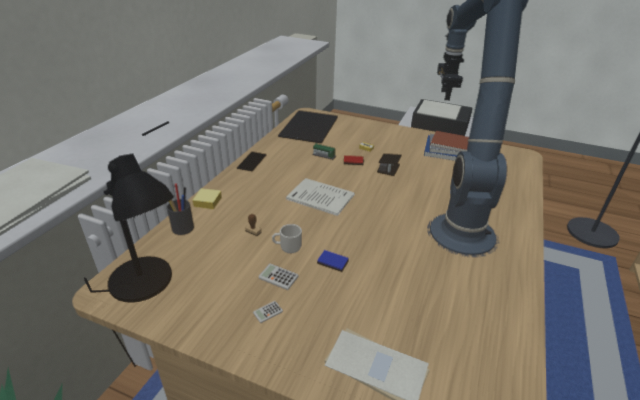

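Top crop: the calculator candidates are the larger at full pixel (190,209) and the smaller at (150,219). By scale (3.1 mm/px) the larger is about 62x99 mm, so it's the one meant. The blue pad is at (229,250), the red pad at (433,207), the stamp at (243,153), the stapler at (431,163), the cup at (231,198), the punch at (436,258), the staple box at (478,212) and the papers at (334,198).

```bash
cat > h.py <<'E'
from bench import *
import cv2,numpy as np
from scipy.spatial.transform import Rotation as R
def KD(k):
    f=200/np.tan(np.radians(k['vfov']/2)); return np.array([[f,0,k['cx']],[0,f,k['cy']],[0,0,1]]),np.array(k['distortion'])
def plane(k,uv,z):
    K,D=KD(k);E=np.array(k['extrinsics'])
    n=cv2.undistortPoints(np.array(uv,float).reshape(-1,1,2),K,D).reshape(-1,2)
    d=np.c_[n,np.ones(len(n))]@E[:3,:3]; c=-E[:3,:3].T@E[:3,3]
    return (c+d*((z-c[2])/d[:,2])[:,None])[:,:2]
def proj(k,P):
    K,D=KD(k);E=np.array(k['extrinsics'])
    return cv2.projectPoints(np.array(P,float).reshape(-1,1,3),cv2.Rodrigues(E[:3,:3])[0],E[:3,3],K,D)[0].reshape(-1,2)
def rect(k,mask,z):
    cs,_=cv2.findContours(mask.astype(np.uint8),cv2.RETR_EXTERNAL,cv2.CHAIN_APPROX_NONE)
    c=max(cs,key=cv2.contourArea).reshape(-1,2)
    p=plane(k,c,z); (cx,cy),(w,h),_=r=cv2.minAreaRect((p*1000).astype(np.float32))
    b=cv2.boxPoints(r);e=[b[1]-b[0],b[2]-b[1]];L=max(e,key=np.linalg.norm)
    a=np.arctan2(L[1],L[0]); a=(a+np.pi/2)%np.pi-np.pi/2
    return np.round([cx/1000,cy/1000],4),round(float(a),3),sorted([round(w),round(h)])
E
cat > m.py <<'E'
from h import *
k=get_calibration('top');im=read_camera('top')
for t,z in dict(papers=.012,calculator=.012,ink_pad_blue=.016,stamp=.018,stapler=.046,ink_pad_red=.016,cup=.068,hole_punch=.03,staple_box=.018).items():
    for d in masks_of('top',t)[:3]:
        print(t,round(d['score'],2),np.round(d['xy']),*rect(k,d['pixels'],z), d['pixels'].sum())
E
python3 m.py; python3 -c "
from h import *
print(sense()['time_s'],get_calibration('wrist'));cv2.imwrite('pics/w0.png',read_camera('wrist')[:,:,::-1])"
```

```text
papers 0.71 [330. 199.] [ 0.5168 -0.0008] -0.081 [152, 210] 3350
calculator 0.71 [187. 207.] [0.4664 0.4308] -0.057 [61, 97] 604
calculator 0.51 [150. 218.] [0.4323 0.5554] 0.991 [46, 75] 341
ink_pad_blue 0.7 [232. 249.] [0.3456 0.3057] -0.052 [57, 87] 552
stamp 0.5 [246. 153.] [0.6371 0.278 ] 0.066 [34, 55] 163
stamp 0.47 [333. 198.] [ 0.5158 -0.0016] -0.079 [149, 209] 3256
stapler 0.64 [431. 165.] [ 0.6202 -0.2914] -0.03 [40, 111] 457
ink_pad_red 0.95 [433. 206.] [ 0.4928 -0.301 ] 0.316 [58, 85] 500
cup 0.61 [229. 196.] [0.4887 0.2909] 1.136 [65, 78] 496
hole_punch 0.78 [435. 258.] [ 0.3424 -0.3042] 1.552 [80, 100] 925
staple_box 0.48 [480. 211.] [ 0.481 -0.436] -0.153 [37, 59] 226
1.5 {'vfov': 71.55072665366443, 'cx': 320.8017046764871, 'cy': 196.0334697839651, 'distortion': array([-0.0500103,  0.       ,  0.       ,  0.       ,  0.       ]), 'extrinsics': array([[ 3.02113766e-01, -9.53271383e-01,  9.71208774e-04,
        -6.75504304e-01],
       [-9.25448450e-01, -2.93051378e-01,  2.40137577e-01,
        -2.75657479e-02],
       [-2.28631666e-01, -7.34476715e-02, -9.70738379e-01,
         3.88574582e-01],
       [ 0.00000000e+00,  0.00000000e+00,  0.00000000e+00,
         1.00000000e+00]])}
```

```bash
cat > go.py <<'E'
import sys,numpy as np
from bench import sense
def go(x,y,z,yaw):
    s=sense();p=np.array(s['ee_pos']);w=s['eef_rot'][2];d=np.array([x,y,z])-p
    t=(w-yaw+np.pi/2)%np.pi-np.pi/2   # spin about tool z, modulo half turn
    print('t=%.1f j7=%.2f units x %.2f y %.2f z %.2f spin %.1f (alt %.1f)'%(s['time_s'],s['joints'][6],
     (d[0]*np.cos(w)+d[1]*np.sin(w))*40,(d[0]*np.sin(w)-d[1]*np.cos(w))*40,-d[2]*40,np.degrees(t),np.degrees(t)-180*np.sign(t)))
if __name__=='__main__': go(*map(float,sys.argv[1:5]))
E
python3 go.py .62 -.291 .22 -1.60
```

```text
t=1.6 j7=-0.08 units x -8.40 y -20.11 z 0.66 spin 19.3 (alt -160.7)
```

Emit:
{"method": "servo_tool", "body": {
  "series": "-8.4 -20.1 0.66 19.3 1;-8.4 -20.1 0.66 19.3 1;-8.4 -20.1 0.66 19.3 1;-8.4 -20.1 0.66 19.3 1;-8.4 -20.1 0.66 19.3 1;-8.4 -20.1 0.66 19.3 1;-8.4 -20.1 0.66 19.3 1;-8.4 -20.1 0.66 19.3 1;-8.4 -20.1 0.66 19.3 1;-8.4 -20.1 0.66 19.3 1;-8.4 -20.1 0.66 19.3 1;-8.4 -20.1 0.66 19.3 1",
  "newtons": 20
}}

```text
time_s: 2.75
ee_pos: [0.6255, -0.2821, 0.2196]
eef_rot: [-3.138, 0.005, -1.588]
wrist_force: [0.7, 1.3, 0.2]
finger_gap: 0.0869
```

```bash
cat > w.py <<'E'
# close look: python3 w.py thing height picname
import sys; from h import *
t,z,n=sys.argv[1],float(sys.argv[2]),sys.argv[3]
s=sense();k=get_calibration('wrist');im=read_camera('wrist')
cv2.imwrite(f'pics/{n}.png',im[:,:,::-1])
print('tcp',np.round(s['ee_pos'],4),'yaw',round(s['eef_rot'][2],3))
for d in masks_of('wrist',t)[:3]:print(round(d['score'],2),np.round(d['xy']),*rect(k,d['pixels'],z))
E
python3 w.py stapler .046 w1
```

```text
tcp [ 0.6255 -0.2821  0.2196] yaw -1.588
0.89 [332. 180.] [ 0.6295 -0.2955] -0.001 [32, 97]
```

View pics/w1.png

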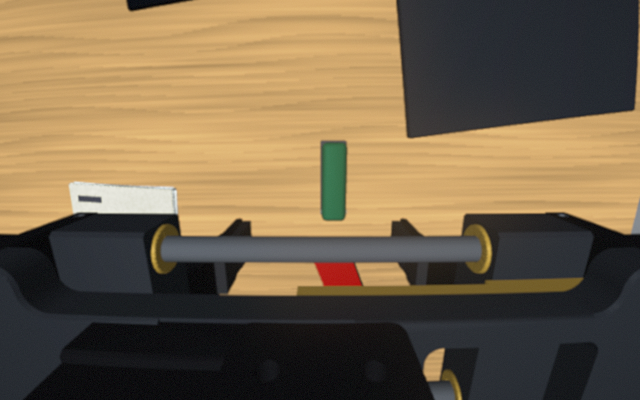

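The wrist view shows the stapler at pixel (333,180), with the red pad below it at (338,273). It measures 97x32 mm centred at (0.629,-0.295), yaw 0.

```bash
python3 go.py .629 -.295 .032 -1.571
```

```text
t=2.9 j7=-1.27 units x 0.21 y -0.34 z 7.50 spin -1.5 (alt 178.5)
```

Emit:
{"method": "servo_tool", "body": {
  "series": "0.2 -0.34 1.5 -1.5 1;0.2 -0.34 3 -1.5 1;0.2 -0.34 4.5 -1.5 1;0.2 -0.34 6 -1.5 1;0.2 -0.34 7 -1.5 1;0.2 -0.34 7.5 -1.5 1;0.2 -0.34 7.5 -1.5 1;0.2 -0.34 7.5 -1.5 0;0.2 -0.34 7.5 -1.5 0;0.2 -0.34 7.5 -1.5 0;0.2 -0.34 7.5 -1.5 0;0.2 -0.34 7.5 -1.5 0",
  "newtons": 25
}}

```text
time_s: 4.05
ee_pos: [0.6285, -0.2962, 0.0332]
eef_rot: [-3.141, -0.0, -1.574]
wrist_force: [-0.6, 0.5, -0.5]
finger_gap: 0.0545
```

```bash
python3 go.py .6685 -.013 .16 -.08
```

```text
t=4.0 j7=-1.27 units x -11.33 y -1.57 z -5.07 spin -85.6 (alt 94.4)
```

Emit:
{"method": "servo_tool", "body": {
  "series": "0 0 0 0 0;0 0 0 0 0;0 0 0 0 0;0 0 0 0 0;0 0 0 0 0;0 0 0 0 0;0 0 -0.7 0 0;0 0 -1.8 0 0;0 0 -3.2 0 0;0 0 -4.5 0 0;0 0 -5 0 0;0 0 -5 0 0"
}}

```text
time_s: 5.25
ee_pos: [0.6293, -0.2965, 0.1604]
eef_rot: [-3.137, -0.002, -1.574]
wrist_force: [-1.0, -0.1, -2.0]
finger_gap: 0.0297
```

```bash
python3 go.py .6685 -.013 .16 -.08
```

```text
t=5.2 j7=-1.25 units x -11.35 y -1.53 z 0.02 spin -85.6 (alt 94.4)
```

Emit:
{"method": "servo_tool", "body": {
  "series": "-0.7 -0.1 0 -5 0;-1.7 -0.2 0 -13 0;-2.8 -0.4 0 -21 0;-4 -0.5 0 -29 0;-5.2 -0.7 0 -37 0;-6.4 -0.9 0 -45 0;-7.6 -1 0 -53 0;-8.8 -1.2 0 -61 0;-9.8 -1.4 0 -69 0;-10.7 -1.5 0 -77 0;-11.3 -1.5 0 -83 0;-11.35 -1.53 0 -85.6 0"
}}

```text
time_s: 6.45
ee_pos: [0.6655, -0.0086, 0.1552]
eef_rot: [-3.139, 0.005, -0.072]
wrist_force: [-0.4, -0.1, -2.3]
finger_gap: 0.0297
```

```bash
python3 w.py papers .012 w2; python3 w.py stapler .16 w3;  python3 go.py .6685 -.013 .036 -.08
```

```text
tcp [ 0.6655 -0.0086  0.1552] yaw -0.072
0.77 [183. 171.] [0.5193 0.0135] -0.068 [129, 212]
tcp [ 0.6659 -0.0116  0.1552] yaw -0.078
0.75 [320. 207.] [0.6691 0.0171] 1.481 [30, 43]
t=6.7 j7=-0.38 units x 0.09 y -0.02 z 4.79 spin -0.1 (alt 179.9)
```

View pics/w2.png

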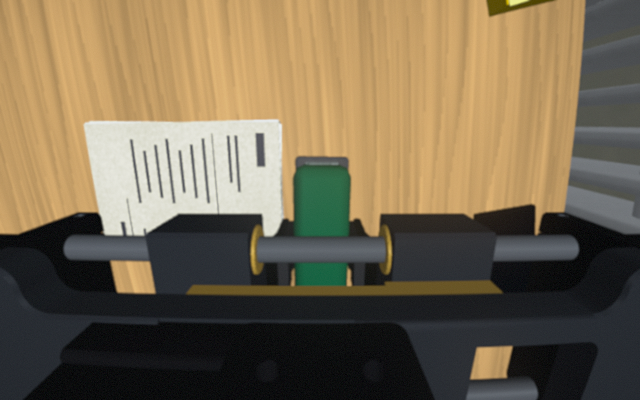

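Emit:
{"method": "servo_tool", "body": {
  "series": "0.1 0 1 0 0;0.1 0 2.2 0 0;0.1 0 3.4 0 0;0.1 0 4.3 0 0;0.1 0 4.7 0 0;0.1 0 4.85 0 0;0.1 0 4.85 0 0;0.1 0 4.85 0 0.5;0.1 0 4.85 0 0.5;0.1 0 4.85 0 0.5;0.1 0 4.85 0 0.5;0.1 0 4.85 0 0.5"
}}

```text
time_s: 7.85
ee_pos: [0.6699, -0.0127, 0.0368]
eef_rot: [3.142, -0.001, -0.08]
wrist_force: [-0.4, -0.0, -0.7]
finger_gap: 0.0433
```

```bash
python3 go.py .466 .431 .22 1.51
```

```text
t=7.8 j7=-0.44 units x -9.55 y -17.04 z -7.33 spin 88.9 (alt -91.1)
```

Emit:
{"method": "servo_tool", "body": {
  "series": "0 0 -0.5 0 0.5;0 0 -2 0 0.5;0 0 -4 0 0.7;0 -1 -6 -5 1;-1 -2.5 -7.33 -13 1;-2 -4.5 -7.33 -21 1;-3 -6.5 -7.33 -29 1;-4 -8.5 -7.33 -37 1;-5 -10.3 -7.33 -45 1;-6 -12 -7.33 -53 1;-7 -13.5 -7.33 -61 1;-8 -15 -7.33 -69 1"
}}

```text
time_s: 9.05
ee_pos: [0.5076, 0.3634, 0.2207]
eef_rot: [3.14, -0.001, 1.13]
wrist_force: [0.5, 0.5, -0.3]
finger_gap: 0.0866
```

```bash
python3 go.py .466 .431 .20 1.51
```

```text
t=9.1 j7=0.06 units x 1.74 y -2.66 z 0.83 spin -21.8 (alt 158.2)
```

Emit:
{"method": "servo_tool", "body": {
  "series": "0.6 -0.7 0 -8 1;1.2 -1.4 0 -16 1;1.7 -1.9 0 -21.8 1;1.7 -1.9 0 -21.8 1;1.7 -1.9 0 -21.8 1"
}}

```text
time_s: 9.55
ee_pos: [0.4843, 0.4202, 0.2199]
eef_rot: [3.141, 0.001, 1.503]
wrist_force: [0.7, -0.4, 0.0]
finger_gap: 0.0869
```

```bash
python3 w.py calculator .012 w4
```

```text
tcp [0.4843 0.4202 0.2199] yaw 1.503
0.95 [427. 132.] [0.4325 0.556 ] 1.007 [41, 68]
0.91 [330. 163.] [0.467  0.4336] -0.078 [63, 101]
```

View pics/w4.png

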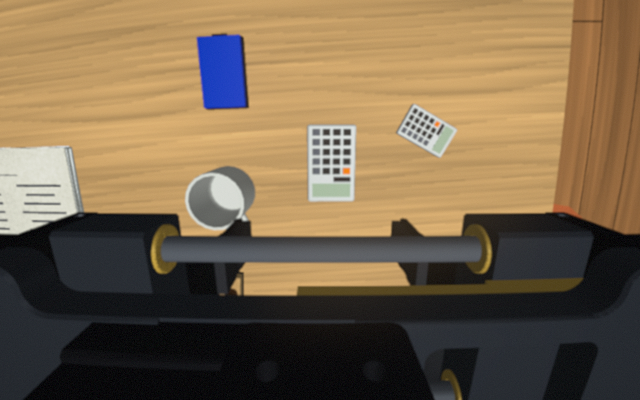

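The calculator at pixel (330,163) measures 101x63 mm, so it's the right one; the one at (427,132) is 68x41 mm. The cup is clear of the left finger.

```bash
python3 go.py .467 .4336 .018 1.493
```

```text
t=9.7 j7=0.30 units x 0.53 y -0.76 z 8.07 spin 0.5 (alt -179.5)
```

Emit:
{"method": "servo_tool", "body": {
  "series": "0.5 -0.76 0.8 0.5 1;0.5 -0.76 2.4 0.5 1;0.5 -0.76 4.2 0.5 1;0.5 -0.76 6 0.5 1;0.5 -0.76 7.4 0.5 1;0.5 -0.76 8 0.5 1;0.5 -0.76 8.05 0.5 1;0.5 -0.76 8.05 0.5 0;0.5 -0.76 8.05 0.5 0;0.5 -0.76 8.05 0.5 0;0.5 -0.76 8.05 0.5 0;0.5 -0.76 8.05 0.5 0",
  "newtons": 20
}}

```text
time_s: 10.85
ee_pos: [0.4663, 0.4347, 0.0194]
eef_rot: [3.14, -0.001, 1.496]
wrist_force: [-0.3, -2.2, 3.9]
finger_gap: 0.0616
```

Emit:
{"method": "servo_tool", "body": {
  "series": "0 0 0 0 0;0 0 -0.5 0 0;0 0 -1.8 0 0;0 0 -3.2 0 0;0 0 -4.8 0 0;0 0 -6 0 0;0 0 -6 0 0"
}}

```text
time_s: 11.55
ee_pos: [0.4667, 0.437, 0.1737]
eef_rot: [3.136, -0.007, 1.497]
wrist_force: [0.3, 0.2, -0.8]
finger_gap: 0.0618
```

```bash
python3 go.py .529 .134 .12 1.491
```

```text
t=11.6 j7=0.22 units x -11.90 y 3.38 z 2.15 spin 0.3 (alt -179.7)
```

Emit:
{"method": "servo_tool", "body": {
  "series": "-0.8 0.2 0 0 0;-2.2 0.6 0 0 0;-3.8 1.1 0 0 0;-5.5 1.6 0 0.3 0;-7.2 2 0 0.3 0;-9 2.6 0 0.3 0;-10.5 3 0.5 0.3 0;-11.6 3.3 1.5 0.3 0;-11.9 3.38 2.1 0.3 0;-11.9 3.38 2.1 0.3 0;-11.9 3.38 2.1 0.3 0"
}}

```text
time_s: 12.65
ee_pos: [0.5275, 0.1333, 0.116]
eef_rot: [-3.141, -0.002, 1.493]
wrist_force: [0.2, 0.3, -1.1]
finger_gap: 0.0615
```

```bash
python3 w.py papers .012 w5;python3 go.py .529 .134 .021 1.491
```

```text
tcp [0.5275 0.1333 0.116 ] yaw 1.493
0.98 [186. 150.] [0.483  0.0051] 1.491 [143, 153]
t=12.8 j7=0.65 units x 0.00 y 0.04 z 3.84 spin 0.2 (alt -179.8)
```

Emit:
{"method": "servo_tool", "body": {
  "series": "0 0 0.6 0 0;0 0 1.6 0 0;0 0 2.6 0 0;0 0 3.4 0 0;0 0 3.75 0 0;0 0 3.85 0 0;0 0 3.85 0 0;0 0 3.85 0 0.85;0 0 3.85 0 0.85;0 0 3.85 0 0.85;0 0 2 0 0.85;0 0 -2 0 0.85"
}}

```text
time_s: 13.95
ee_pos: [0.5269, 0.131, 0.1157]
eef_rot: [-3.138, 0.001, 1.492]
wrist_force: [2.0, 0.2, -0.1]
finger_gap: 0.0739
```

Emit:
{"method": "servo_tool", "body": {
  "series": "0 0 -1.5 0 1;0 0 -2 0 1;0 0 -2 0 1"
}}

```text
time_s: 14.25
ee_pos: [0.5291, 0.1317, 0.1677]
eef_rot: [3.137, -0.001, 1.49]
wrist_force: [0.3, 0.7, 0.1]
finger_gap: 0.0852
```

```bash
python3 go.py .366 .308 .22 1.519
```

```text
t=14.2 j7=0.71 units x 6.51 y -7.07 z -2.09 spin -1.6 (alt 178.4)
```

Emit:
{"method": "servo_tool", "body": {
  "series": "0 0 -2.1 0 1;1 -1.1 -2.1 0 1;2.2 -2.4 -2.1 0 1;3.4 -3.7 -2.1 -1.6 1;4.6 -5 -2.1 -1.6 1;5.6 -6.1 -2.1 -1.6 1;6.3 -6.9 -2.1 -1.6 1;6.5 -7.07 -2.1 -1.6 1;6.5 -7.07 -2.1 -1.6 1;6.5 -7.07 -2.1 -1.6 1"
}}

```text
time_s: 15.25
ee_pos: [0.3657, 0.306, 0.2173]
eef_rot: [-3.141, 0.001, 1.517]
wrist_force: [0.3, -0.3, 0.2]
finger_gap: 0.0866
```

```bash
python3 w.py ink_pad_blue .016 w6
```

```text
tcp [0.3657 0.306  0.2173] yaw 1.517
0.61 [322. 164.] [0.345  0.3085] -0.036 [52, 85]
```

View pics/w6.png

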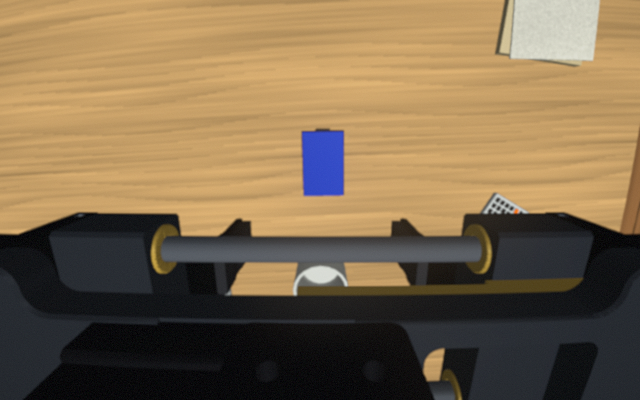

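The blue pad is at pixel (322,163), 85x52 mm, centred at (0.346,0.3085), yaw about -0.04. The cup is well off.

```bash
python3 go.py .346 .3085 .019 1.53
```

```text
t=15.3 j7=0.37 units x 0.05 y -0.80 z 7.95 spin -0.8 (alt 179.2)
```

Emit:
{"method": "servo_tool", "body": {
  "series": "0.05 -0.8 0.8 -0.8 1;0.05 -0.8 2.4 -0.8 1;0.05 -0.8 4.2 -0.8 1;0.05 -0.8 6 -0.8 1;0.05 -0.8 7.4 -0.8 1;0.05 -0.8 7.9 -0.8 1;0.05 -0.8 7.95 -0.8 1;0.05 -0.8 7.95 -0.8 0;0.05 -0.8 7.95 -0.8 0;0.05 -0.8 7.95 -0.8 0;0.05 -0.8 7.95 -0.8 0;0.05 -0.8 7.95 -0.8 0",
  "newtons": 20
}}

```text
time_s: 16.55
ee_pos: [0.3452, 0.3098, 0.0201]
eef_rot: [3.14, -0.001, 1.533]
wrist_force: [-0.2, -0.7, -0.2]
finger_gap: 0.0547
```

Emit:
{"method": "servo_tool", "body": {
  "series": "0 0 0 0 0;0 0 0 0 0;0 0 -0.5 0 0;0 0 -1.8 0 0;0 0 -3.4 0 0;0 0 -5 0 0;0 0 -6.4 0 0;0 0 -6.8 0 0;0 0 -6.8 0 0"
}}

```text
time_s: 17.45
ee_pos: [0.3453, 0.3101, 0.1908]
eef_rot: [3.139, -0.001, 1.532]
wrist_force: [0.6, 0.6, -1.3]
finger_gap: 0.0539
```

```bash
python3 go.py .6 .11 .19 1.49; python3 go.py .5075 -.1316 .12 1.49
```

```text
t=17.4 j7=0.32 units x -7.61 y 10.49 z 0.03 spin 2.4 (alt -177.6)
t=17.4 j7=0.32 units x -17.41 y 7.16 z 2.83 spin 2.4 (alt -177.6)
```

Emit:
{"method": "servo_tool", "body": {
  "series": "-0.5 0.7 0 0 0;-1.4 2 0 1 0;-2.6 3.5 0 2 0;-4 5 0 2.4 0;-5.6 6.1 0 2.4 0;-7.4 6.8 0 2.4 0;-9.3 7.1 0 2.4 0;-11.2 7.16 0 2.4 0;-13.1 7.16 0 2.4 0;-15 7.16 0 2.4 0;-16.6 7.16 0 2.4 0;-17.4 7.16 1 2.4 0"
}}

```text
time_s: 18.65
ee_pos: [0.5076, -0.1365, 0.1641]
eef_rot: [3.14, 0.002, 1.485]
wrist_force: [0.6, -0.5, -1.9]
finger_gap: 0.0536
```

Emit:
{"method": "servo_tool", "body": {
  "series": "0 0 1 0 0;0 0 1.8 0 0;0 0 1.8 0 0;0 0 1.8 0 0"
}}

```text
time_s: 19.05
ee_pos: [0.5066, -0.1311, 0.1185]
eef_rot: [-3.139, -0.001, 1.492]
wrist_force: [0.4, 0.5, -0.9]
finger_gap: 0.0541
```

```bash
python3 w.py papers .012 w7;python3 go.py .5075 -.1316 .022 1.49
```

```text
tcp [ 0.5066 -0.1311  0.1185] yaw 1.492
0.9 [459. 149.] [0.4827 0.0017] 1.511 [144, 152]
t=19.1 j7=1.15 units x -0.01 y -0.01 z 3.92 spin 0.1 (alt -179.9)
```

View pics/w7.png

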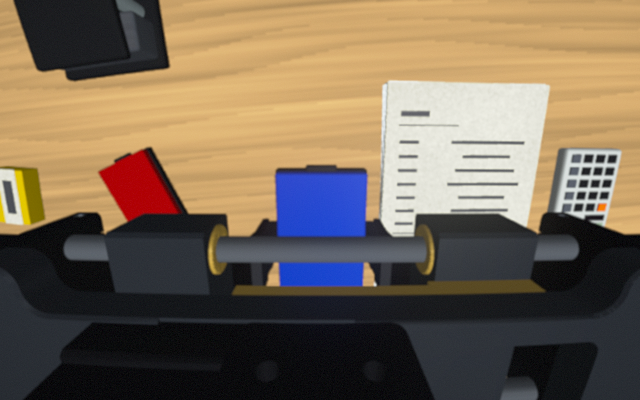

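The pad hangs straight between the fingers at (320,230), with the papers to its right and the red pad clear at (140,185). Lowering.

Emit:
{"method": "servo_tool", "body": {
  "series": "0 0 0.6 0 0;0 0 1.6 0 0;0 0 2.6 0 0;0 0 3.4 0 0;0 0 3.8 0 0;0 0 3.92 0 0;0 0 3.92 0 0;0 0 3.92 0 0.78;0 0 3.92 0 0.78;0 0 3.92 0 0.78;0 0 2 0 0.78;0 0 -2 0 0.78"
}}

```text
time_s: 20.35
ee_pos: [0.5062, -0.1315, 0.1199]
eef_rot: [-3.138, -0.001, 1.492]
wrist_force: [0.1, -1.3, 0.3]
finger_gap: 0.0676
```

Emit:
{"method": "servo_tool", "body": {
  "series": "0 0 -2 0 1;0 0 -3 0 1;0 0 -3 0 1"
}}

```text
time_s: 20.65
ee_pos: [0.5098, -0.1317, 0.1989]
eef_rot: [3.133, 0.002, 1.491]
wrist_force: [0.4, -0.7, -0.4]
finger_gap: 0.0827
```

```bash
python3 go.py .637 .278 .25 1.571;python3 m.py
```

```text
t=20.6 j7=1.25 units x 16.74 y 3.76 z -2.05 spin -4.6 (alt 175.4)
papers 0.76 [333. 200.] [ 0.5164 -0.0022] -0.062 [149, 210] 3110
papers 0.2 [342. 149.] [ 0.6722 -0.0187] 1.496 [46, 101] 442
calculator 0.87 [150. 216.] [0.4334 0.5541] 1.042 [41, 69] 287
calculator 0.74 [286. 192.] [0.5248 0.1292] -0.074 [61, 97] 589
ink_pad_blue 0.6 [381. 202.] [ 0.5013 -0.1308] -0.075 [51, 71] 382
stamp 0.55 [245. 152.] [0.6385 0.2802] 0.027 [38, 52] 167
stapler 0.75 [342. 149.] [ 0.6605 -0.0159] 1.496 [45, 97] 444
cup 0.58 [230. 199.] [0.4899 0.2919] 1.136 [68, 84] 549
hole_punch 0.93 [427. 260.] [ 0.3415 -0.2866] 0.02 [67, 75] 506
staple_box 0.45 [477. 206.] [ 0.4821 -0.4404] -0.054 [31, 52] 136
```

Emit:
{"method": "servo_tool", "body": {
  "series": "1 0.3 -1 0 1;2.5 0.7 -2 0 1;4.3 1.2 -2 -1 1;6.2 1.7 -2 -2 1;8.1 2.2 -2 -3 1;10 2.7 -2 -4.6 1;11.9 3.2 -2 -4.6 1;13.8 3.8 -2 -4.6 1;15.4 4.2 -2 -4.6 1;16.5 4.5 -2 -4.6 1;16.7 4.6 -2 -4.6 1;16.7 4.6 -2 -4.6 1"
}}

```text
time_s: 22.35
ee_pos: [0.6548, 0.2763, 0.2437]
eef_rot: [-3.14, 0.0, 1.573]
wrist_force: [-0.8, 0.5, 0.2]
finger_gap: 0.0872
```

```bash
python3 w.py stamp .018 w8
```

```text
tcp [0.6548 0.2763 0.2437] yaw 1.573
0.95 [324. 167.] [0.6417 0.2813] -0.075 [29, 53]
```

View pics/w8.png

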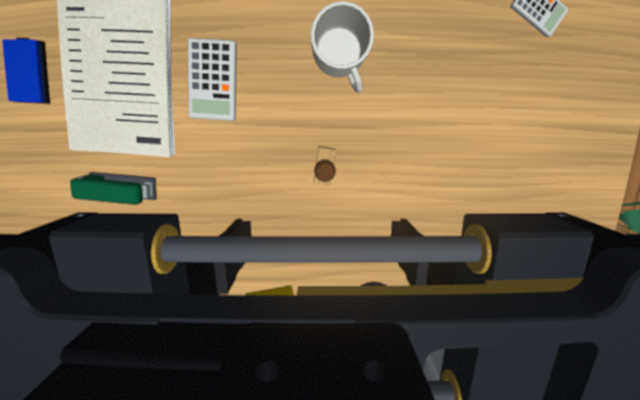

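The picture shows calculator, stapler and pad around the stack. The stamp's handle is at (325,171) and its block's near edge runs (318,147)-(336,151).

```bash
python3 - <<'E'
from h import *
k=get_calibration('wrist');im=cv2.imread('pics/w8.png')
c=im[135:195,290:360]; cv2.imwrite('pics/c8.png',cv2.resize(c,None,fx=8,fy=8,interpolation=cv2.INTER_CUBIC))
hsv=cv2.cvtColor(im,cv2.COLOR_BGR2HSV); m=(im.max(2)<130); m[:140]=0;m[195:]=0;m[:,:295]=0;m[:,355:]=0
n,l,st,ce=cv2.connectedComponentsWithStats(m.astype(np.uint8))
for i in range(1,n):
    if st[i,4]>40: print(st[i],ce[i],plane(k,[ce[i]],.057))
print(plane(k,[[319,147],[336,151]],.018))
E
python3 go.py .64 .28 .055 1.573
```

```text
[314 160  21  22 362] [324.29005525 170.1160221 ] [[0.64129247 0.27733656]]
[[0.61608537 0.27063901]
 [0.62140088 0.29333638]]
t=22.4 j7=0.71 units x 0.25 y -0.61 z 7.56 spin -0.2 (alt 179.8)
```

View pics/c8.png

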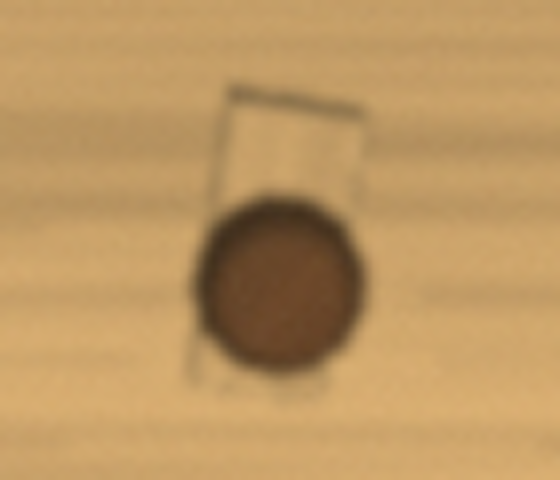

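```bash
python3 go.py .642 .277 .049 1.351
```

```text
t=22.4 j7=0.71 units x 0.13 y -0.53 z 7.80 spin 12.5 (alt -167.5)
```

Emit:
{"method": "servo_tool", "body": {
  "series": "0.13 -0.53 0.5 6 1;0.13 -0.53 1.8 12.5 1;0.13 -0.53 3.4 12.5 1;0.13 -0.53 5.2 12.5 1;0.13 -0.53 6.8 12.5 1;0.13 -0.53 7.6 12.5 1;0.13 -0.53 7.8 12.5 1;0.13 -0.53 7.8 12.5 1;0.13 -0.53 7.8 12.5 0.5;0.13 -0.53 7.8 12.5 0.5;0.13 -0.53 7.8 12.5 0.5;0.13 -0.53 7.8 12.5 0.5",
  "newtons": 12
}}

```text
time_s: 23.65
ee_pos: [0.6423, 0.2788, 0.0505]
eef_rot: [3.14, -0.001, 1.353]
wrist_force: [-0.2, -0.4, -0.2]
finger_gap: 0.0627
```

Emit:
{"method": "servo_tool", "body": {
  "series": "0 0 0 0 0.3;0 0 0 0 0.3;0 0 0 0 0.3;0 0 0 0 0;0 0 0 0 0;0 0 0 0 0;0 0 0 0 0"
}}

```text
time_s: 24.35
ee_pos: [0.6418, 0.2785, 0.0495]
eef_rot: [-3.142, 0.0, 1.353]
wrist_force: [-0.2, 0.5, -0.4]
finger_gap: 0.0265
```

Emit:
{"method": "servo_tool", "body": {
  "series": "0 0 0 0 0;0 0 -0.5 0 0;0 0 -1.6 0 0;0 0 -3 0 0;0 0 -4.4 0 0;0 0 -5 0 0;0 0 -5 0 0;0 0 -5 0 0"
}}

```text
time_s: 25.15
ee_pos: [0.6414, 0.2778, 0.1734]
eef_rot: [-3.141, 0.002, 1.353]
wrist_force: [-0.0, -0.1, -1.3]
finger_gap: 0.027
```

```bash
python3 go.py .5065 -.1315 .15 1.49
```

```text
t=25.1 j7=0.46 units x -17.15 y -1.74 z 0.94 spin -7.8 (alt 172.2)
```

Emit:
{"method": "servo_tool", "body": {
  "series": "-0.8 -0.1 0 0 0;-2.2 -0.2 0 -1 0;-3.9 -0.4 0 -2 0;-5.6 -0.6 0 -3 0;-7.4 -0.8 0 -4 0;-9.2 -1 0 -5 0;-11 -1.2 0 -6 0;-12.8 -1.4 0 -7 0;-14.5 -1.5 0 -7.8 0;-16 -1.65 0 -7.8 0;-16.9 -1.74 0 -7.8 0;-17.15 -1.74 0 -7.8 0"
}}

```text
time_s: 26.35
ee_pos: [0.5045, -0.1342, 0.1723]
eef_rot: [-3.137, 0.0, 1.484]
wrist_force: [0.5, -0.4, -0.3]
finger_gap: 0.0265
```

Emit:
{"method": "servo_tool", "body": {
  "series": "0 0 0 0 0;0 0 0 0 0;0 0 0 0 0"
}}

```text
time_s: 26.65
ee_pos: [0.5073, -0.1287, 0.1745]
eef_rot: [3.141, -0.001, 1.493]
wrist_force: [0.0, 0.1, -0.6]
finger_gap: 0.0272
```

```bash
python3 w.py ink_pad_blue .016 w9;python3 go.py .5065 -.1315 .067 1.49; python3 - <<'E'
from h import *
k=get_calibration('top');read_camera('top')
for d in masks_of('top','ink_pad_blue'): print(d['score'],rect(k,d['pixels'],.016))
E
```

```text
tcp [ 0.5073 -0.1287  0.1745] yaw 1.493
0.64 [313. 172.] [ 0.5072 -0.1319] -0.101 [52, 86]
t=26.8 j7=1.21 units x -0.10 y -0.02 z 4.31 spin 0.1 (alt -179.9)
0.54 (array([ 0.4949, -0.1274]), -0.005, [54, 59])
```

View pics/w9.png

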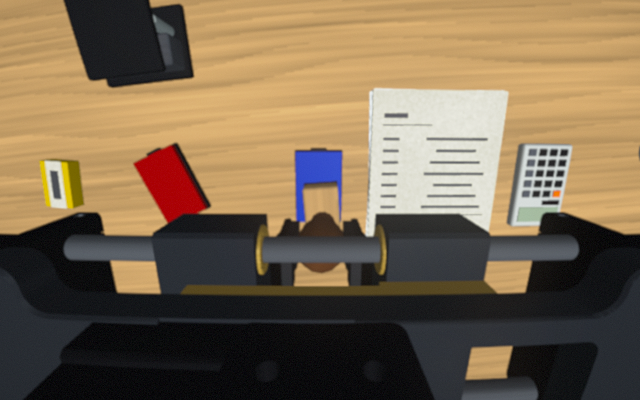

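The stamp hangs aligned over the pad (block near edge at (320,185)). The pad measures (0.507,-0.132).

Emit:
{"method": "servo_tool", "body": {
  "series": "-0.1 0 0.6 0 0;-0.1 0 1.6 0 0;-0.1 0 2.7 0 0;-0.1 0 3.6 0 0;-0.1 0 4.1 0 0;-0.1 0 4.28 0 0;-0.1 0 4.3 0 0;-0.1 0 4.3 0 0"
}}

```text
time_s: 27.65
ee_pos: [0.5073, -0.1332, 0.0677]
eef_rot: [3.14, 0.0, 1.489]
wrist_force: [-0.4, 0.4, -0.3]
finger_gap: 0.0267
```

Emit:
{"method": "servo_tool", "body": {
  "series": "0 0 0.05 0 0;0 0 0.07 0 0;0 0 0.07 0 0.4;0 0 0.07 0 0.6;0 0 0.07 0 0.8;0 0 0.07 0 0.8;0 0 0.07 0 0.8;0 0 -0.6 0 0.8;0 0 -2 0 0.8;0 0 -4 0 0.8;0 0 -5.5 0 0.8;0 0 -6 0 0.8"
}}

```text
time_s: 28.85
ee_pos: [0.509, -0.1326, 0.2222]
eef_rot: [3.134, 0.002, 1.49]
wrist_force: [0.8, 0.5, 0.2]
finger_gap: 0.0696
```

```bash
python3 go.py .53 .0 .33 1.49
```

```text
t=28.9 j7=1.26 units x 5.35 y 0.41 z -4.31 spin -0.0 (alt 180.0)
```

```bash
python3 go.py .72 .0 .33 1.49
```

```text
t=28.9 j7=1.26 units x 5.97 y 7.99 z -4.31 spin -0.0 (alt 180.0)
```

Emit:
{"method": "servo_tool", "body": {
  "series": "0 0 -1.5 0 1;0 0 -3 0 1;0.5 0.7 -4.3 0 1;1.5 2 -4.3 0 1;2.6 3.5 -4.3 0 1;3.8 5 -4.3 0 1;5 6.6 -4.3 0 1;5.8 7.7 -4.3 0 1;5.97 8 -4.3 0 1;5.97 8 -4.3 0 1;5.97 8 -4.3 0 1"
}}

```text
time_s: 29.95
ee_pos: [0.7174, -0.0017, 0.3246]
eef_rot: [-3.141, 0.001, 1.489]
wrist_force: [-0.0, -0.7, 0.2]
finger_gap: 0.0871
```

```bash
for a in "papers .012" "calculator .012" "ink_pad_blue .016" "stapler .046" "stamp .034"; do echo $a; python3 w.py $a w10; done; python3 -c "
from h import *
im=read_camera('side')[120:300,200:440];cv2.imwrite('pics/s1.png',cv2.resize(im[:,:,::-1],(800,600),interpolation=cv2.INTER_CUBIC))"; python3 m.py
```

```text
papers .012
tcp [ 0.7174 -0.0017  0.3246] yaw 1.489
0.6 [314.  58.] [ 0.5449 -0.0012] -0.086 [151, 160]
calculator .012
tcp [ 0.7173 -0.0024  0.3251] yaw 1.488
0.61 [396.  39.] [0.5298 0.1308] -0.072 [64, 100]
ink_pad_blue .016
tcp [ 0.7175 -0.0023  0.3252] yaw 1.488
0.86 [234.  50.] [ 0.5107 -0.1295] -0.062 [57, 87]
0.46 [124.  43.] [ 0.4963 -0.2983] 0.33 [61, 90]
stapler .046
tcp [ 0.7177 -0.0019  0.3251] yaw 1.488
0.71 [309. 141.] [ 0.6692 -0.0148] 1.486 [33, 94]
0.37 [313.  53.] [ 0.5524 -0.0016] -0.079 [139, 147]
stamp .034
tcp [ 0.7179 -0.0014  0.3249] yaw 1.489
0.92 [221.  30.] [ 0.5055 -0.1377] -0.026 [46, 59]
papers 0.69 [334. 199.] [ 0.5164 -0.001 ] -0.082 [152, 209] 3313
papers 0.26 [287. 191.] [0.5289 0.1303] -0.071 [65, 100] 663
calculator 0.9 [289. 186.] [0.5277 0.1294] -0.077 [62, 98] 636
calculator 0.53 [150. 218.] [0.4327 0.5546] 1.042 [46, 73] 339
ink_pad_blue 0.54 [428. 206.] [ 0.4849 -0.2819] 0.329 [22, 88] 167
ink_pad_blue 0.52 [374. 201.] [ 0.5068 -0.1306] -0.057 [51, 83] 281
stamp 0.49 [379. 197.] [ 0.5074 -0.1377] -0.0 [27, 46] 131
stapler 0.93 [342. 150.] [ 0.6607 -0.0162] 1.506 [45, 96] 437
cup 0.78 [229. 199.] [0.4891 0.2901] 1.18 [66, 77] 488
hole_punch 0.55 [424. 250.] [ 0.3508 -0.2667] -0.538 [38, 82] 253
```

View pics/w10.png

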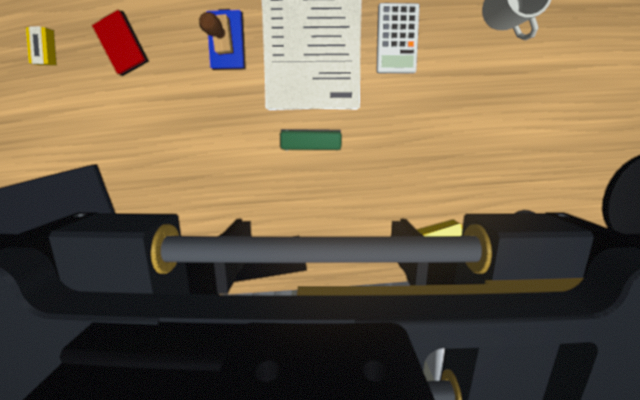

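View pics/s1.png

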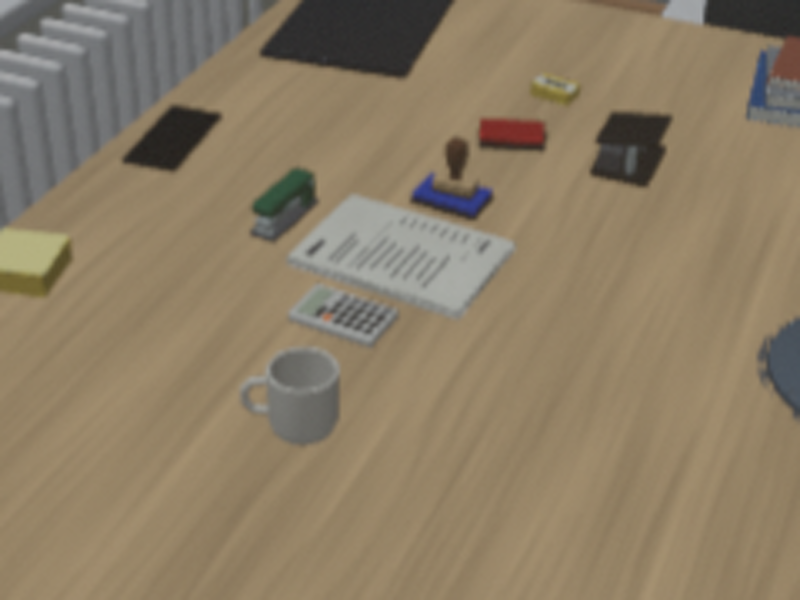

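The wrist and side views show the layout as asked: calculator left, stapler behind, blue pad right, with the stamp upright on the pad's middle. The unmoved things are in place. Handing in.

```bash
python3 -c "
from bench import *
print(hand_in(),sense()['time_s'])"
```

```text
the job is handed in; nothing more can be done
the job is handed in; nothing more can be done
```

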